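# Spin the turntable and brake it on its mark

## Robot

A 7-joint arm with a two-finger parallel gripper is mounted at the origin on a cart in front of the work surface, level with it; the furniture and walls round the work are solid. World frame = base frame: x ahead of the robot, y to its left, z up, the work surface at z = 0. Lengths are in m, angles in rad, forces in N, time in s.
With the tool pointing down it reaches from about 0.425 to 0.925 m from the base axis. Payload 6.8 kg.
Tool frame: the origin (TCP) lies at the very end of the fingers, on their centre line; the grasp point (between the pads) lies 19 mm behind it; z points along the fingers, y is the direction in which the jaws open and shut (so a half turn about z gives the same grasp; the last joint's range is limited). The gripper opens to 88 mm and grips with 3 to 60 N. Pads are 20 mm wide; open, the fingers measure 115 mm over their backs; the gripper's body (75 mm by 178 mm) begins 61 mm behind the grasp point.
Start: joints at [-1.282, 0.477, 0.022, 1.555, -0.011, 1.109, -0.083], TCP at [0.261, 0.623, 0.186] pointing down, gripper open.
Joint ranges: [-2.96, 2.96], [-0.34, 2.1], [-1.41, 1.46], [0.24, 2.44], [-1.37, 4.51], [0.17, 1.92], [-2.96, 2.96]. Speed limits (rad/s): [2.39, 2.39, 3.14, 3.14, 3.14, 3.14, 3.14].

## Interface

Orientations are given as a 3x3 rotation matrix whose columns are the frame's x, y, z axes.
In Python, from station import robot gives the robot as it stands.
- The arm moves only by the tool move_arm, never from a script. Its argument "steps" is a list of rows, each an object of numbers: "x", "y", "z": the shift along the world's x, y, z in cm; "spin": the turn about the world's z in rad. In form: [{"x": .., "y": .., "z": .., "spin": ..}, ...]. A call has 1 to 8 rows; each row shifts and turns the commanded pose from where the row before left it; what a row does not reach is not made up. A row lasts 1/12 s, in which the tool goes at most 41.7 mm and 7.16 degrees, less where a joint would pass 70% of its speed; a pose out of reach is approached as far as the arm can. A call is refused whole if a number of a shift passes 4.17 or a number of a turn 0.125, either way. A call with a gripper value outside its range is refused whole. "fingers" is the finger opening in cm, from 0 to 8.78, set as the call begins (left out, the last holds). The fingers move at their own pace and stop on an object; the grip force is fixed at half the most. Time passes only in rows, so rows that do not move let the fingers close. It gives the time, the measured TCP pose, the force and the opening at its end, in the units of the state.
- robot.sense(): the state, without advancing time (a new reading comes with each control period).
- robot.snapshot(name): name is "scene" or "top" or "wrist"; returns a dict with "img" (480x640x3 uint8, red, green, blue), "fov_y" (degrees; the focal length in pixels is half the picture's height over the tangent of half this angle, whatever the lens; pixels are square), "cx", "cy" (the principal point, pixels), "k1" (the pictures are not rectified: a ray, as slopes to the right and down, at radius r is drawn at 1 + k1 r^2 times it, then the intrinsics apply), "R" (3x3) and "t" (3): a world point X has camera coordinates R X + t; the wrist camera has in their place "tool_from_camera" (4x4, takes a point from camera to tool coordinates, whose origin is the TCP and whose axes are the flange's). Camera axes: x right, y down, z forward; pixel columns grow to the right and rows downward; lengths in m; the calibration is good to about 2 mm. A picture is of the moment at which its call begins: read the wrist's pose just before it. There is no depth.
- robot.sign_off(): hands the job in, once; it reports no verdict.
Trained networks look in the newest picture that a camera, given by its name, has taken for a name from the list of things; names that differ only in an ending like _2 or _b are one class to them, and where a whole thing is asked for, a point or a joint stands for the part that bears it (a point fixed in the world has none). Each returns a list of dicts, best first, with "p" (0 to 1); they miss things now and then, are a little off and sometimes report something else, mostly with a low value. They report only what shows in the picture. A call takes as long as a camera call.
- robot.regions_of(target, camera): "region" (480x640 bool, what is visible of it) and "uv" ([column, row] in pixels, amid what is visible of it).
The state is a dict: "clock": time; "joints": joint angles; "joint_velocities": joint speeds; "effort": joint torques, N m; "position": TCP position; "eef_rot": TCP orientation; "contact_force": force on the tool from outside, world axes, zero at the start; "torque": the same for the moment, N m; "gripper_width": finger opening in m.
Only numpy, scipy, OpenCV 4.12 (cv2) and the standard library are available. Lean on these libraries where they do the work, as an engineer would, in place of code of your own. Each camera call takes 0.05 s, during which the arm holds its last target. There are 200 camera calls.

## Task

Check that the hand-spun turntable runs freely: with a fingertip, flick its aluminium wheel into a brisk anticlockwise spin (seen from above), take your finger away and let it coast untouched until the black bar has gone past the upright steel index plate at least once. On a later pass, brake it with a fingertip on the wheel so that it stops at the first try with the outer end of the bar opposite the index plate, within the plate's width; do not turn it there afterwards. Finish with the fingertip still pressing on the stopped wheel; do not shift or lift the turntable, and leave the cup, dish and stopper beside it where they are.

Things in the scene. Friction and masses are not known exactly. Their poses are not given: they have to be found in the camera images.
- turntable: Stand of the turntable, loose on three rubber feet, 2.5 kg: round grey foot 156 mm across, with one steel index plate (30 mm wide, 6 mm thick) standing upright 15 mm outside the wheel's rim (its near face 100 mm from the axis), its top 62 mm above the bench, 12 mm above the wheel's top. Origin on the wheel's axis at bench height, z up, x points to the index plate.
- wheel_top (a point): Centre of the wheel, at the height of its flat top (50 mm above the bench). The wheel is a bare aluminium disc 170 mm across and 10 mm thick, level, with a steel hub 34 mm across standing 7 mm above its top; the flat top is free from 17 to 85 mm radius and grips a fingertip well (friction coefficient 0.5 or more). A fingertip pressed on it with a few newtons and swept along turns it; the same press stops it almost at once. x of this frame points along the black bar.
- mark (a point): Outer end of the black bar, on the wheel's top 82.5 mm from the axis. The bar (7 mm wide, 48 mm long, flush, radial) is the only bar on the wheel; eleven small dots mark the other twelfths.
- index (a point): The point 82.5 mm from the axis, straight in front of the middle of the index plate, at the height of the wheel's top; fixed to the stand. The mark is to stop here (tolerance 15 mm, half the plate's width).
- wheel (a joint): Turning angle of the wheel (rad), growing anticlockwise seen from above, without limits and counting whole turns; 0, 2 pi, 4 pi .. have the bar at the index plate. It starts between -4.5 and -1.2, at rest, so the bar first passes the plate at 0. The wheel (about 0.5 kg) runs on a free bearing: left alone its speed falls to about 37 % in roughly 10 s (8 to 13 s), so each whole turn costs it some 0.6 rad/s, and it stops by itself only after a long time.
- sample_cup_1: White sample cup with a white cap, 51 mm across, 64 mm high, loose, beside the wheel (its middle about 150 mm from the axis); origin under its centre. To be left alone.
- petri_0: Petri dish with lid, 62 mm across, 14 mm high, loose, about 150 mm from the wheel's axis; origin under its centre. To be left alone.
- stopper: Tapered stopper, 38 mm across, 40 mm high, loose, about 150 mm from the wheel's axis; origin under its centre. To be left alone.

How it is judged:
On the way, in this order (a step that is already met when the one before it is completed fails the run):
1. the wheel spins anticlockwise faster than 1.5 rad/s (a turn in about 4 s), untouched (velocity of joint wheel above 1.5 rad/s and contact force between each of the arm, the fingers and wheel below 0.01 N), for 0.2 s.
2. it has coasted, untouched and turning, past the index plate and nearly round to it again (joint beyond 5.6 rad) (value of joint wheel above 5.6 rad and velocity of joint wheel above 0.1 rad/s and contact force between each of the arm, the fingers and wheel below 0.01 N).
At the end, for the whole second after the job is handed in: The wheel is at rest (under 0.03 rad/s) with the bar's outer end within 15 mm of the point in front of the index plate, a fingertip pressing on it with more than 0.5 N; the turntable, cup, dish and stopper are within 15 mm of where they stood (horizontal distance between mark and index below 0.015 m and velocity of joint wheel between -0.03 and 0.03 rad/s and value of joint wheel above 6 rad and contact force between the fingers and wheel above 0.5 N and distance of each of turntable, sample_cup_1, petri_0, stopper from where it was at the start of the episode below 0.015 m and angle between turntable's own z axis and vertical below 0.05 rad); the arm keeps its last pose, push and grip.
It fails at once if after its run the wheel stands still anywhere but with the bar opposite the index plate (value of joint wheel above 5.6 rad and velocity of joint wheel below 0.02 rad/s and horizontal distance between mark and index above 0.015 m).
It fails at once if the turntable is shifted, lifted or tipped (distance of turntable from where it was at the start of the episode above 0.015 m or angle between turntable's own z axis and vertical above 0.05 rad).
It fails at once if the white sample cup is moved or lifted (distance of sample_cup_1 from where it was at the start of the episode above 0.015 m).
It fails at once if the petri dish is moved or lifted (distance of petri_0 from where it was at the start of the episode above 0.015 m).
It fails at once if the stopper is moved or lifted (distance of stopper from where it was at the start of the episode above 0.015 m).
It also fails if it takes over 72 s, if anything falls off the work surface, if the arm or the gripper's body presses on something with over 40 N, if the wrist force passes 120 N, or if a joint passes its speed limit or range.

## Working session

There is one attempt and no reset: what is moved stays moved. The work goes in short steps, Python scripts to look and compute and a tool call to move; the robot and the scene stay as the last step left them, time stands still between calls to the robot, and variables do not carry over. Pictures are saved under pics/ and viewed, about 8 in all and at most 12, crops included, and the job is handed in when it is done.

Besides the shell and the picture viewer there is one more tool, called after ">>>" as a command line: name --argument value ..., lists and objects as JSON in quotes. move_arm: Moves the arm, as the interface text tells. Its arguments: {"type":"object","properties":{"steps":{"type":"array"},"fingers":{"type":"number"}},"required":["steps"]}

```bash
ls; mkdir -p pics; cat > h.py <<'E'
import numpy as np, cv2
from station import robot
def save(s,n): cv2.imwrite(f'pics/{n}.png', s['img'][:,:,::-1])
def ray(s,uv):
    f=240/np.tan(np.radians(s['fov_y'])/2)
    K=np.array([[f,0,s['cx']],[0,f,s['cy']],[0,0,1.]])
    d=(np.array(uv,float)-[s['cx'],s['cy']])/f
    u=d.copy()
    for _ in range(20): u=d/(1+s['k1']*(u@u))
    R=np.array(s['R']);t=np.array(s['t'])
    return -R.T@t, R.T@np.array([u[0],u[1],1])
def onz(s,uv,z):
    o,d=ray(s,uv); return o+d*(z-o[2])/d[2]
def proj(s,X):
    f=240/np.tan(np.radians(s['fov_y'])/2)
    c=np.array(s['R'])@np.array(X)+np.array(s['t']); u=c[:2]/c[2]; u=u*(1+s['k1']*(u@u))
    return u*f+[s['cx'],s['cy']]
E
python3 - <<'E'
from h import *
for c in ['scene','top']:
    s=robot.snapshot(c); save(s,c+'0')
    for n in ['turntable','wheel_top','mark','sample_cup_1','petri_0','stopper']:
        r=robot.regions_of(n,c)
        for k in r[:2]: print(c,n,round(k['p'],2),np.round(k['uv']),np.round(onz(s,k['uv'],0.05),3),k['region'].sum())
print(robot.sense())
E
```

```text
pics
scene turntable 0.77 [347. 258.] [ 0.496 -0.376  0.05 ] 6162
scene wheel_top 0.68 [348. 255.] [ 0.501 -0.373  0.05 ] 5366
scene mark 0.73 [345. 255.] [ 0.498 -0.369  0.05 ] 5448
scene sample_cup_1 0.59 [270. 238.] [ 0.429 -0.242  0.05 ] 713
scene petri_0 0.81 [337. 335.] [ 0.37  -0.467  0.05 ] 993
scene petri_0 0.34 [344. 256.] [ 0.495 -0.368  0.05 ] 6171
scene stopper 0.59 [422. 280.] [ 0.553 -0.502  0.05 ] 398
top turntable 0.64 [352. 242.] [ 0.507 -0.363  0.05 ] 7123
top wheel_top 0.8 [354. 245.] [ 0.501 -0.366  0.05 ] 6886
top mark 0.78 [352. 243.] [ 0.505 -0.363  0.05 ] 6693
top sample_cup_1 0.74 [273. 283.] [ 0.433 -0.22   0.05 ] 662
top sample_cup_1 0.66 [353. 246.] [ 0.499 -0.365  0.05 ] 6877
top petri_0 0.57 [401. 311.] [ 0.383 -0.447  0.05 ] 870
top stopper 0.81 [424. 208.] [ 0.57  -0.494  0.05 ] 349
{'clock': 0.7, 'joints': array([-1.28207538,  0.47696649,  0.02240871,  1.55539439, -0.01150258,
        1.10931403, -0.0830987 ]), 'joint_velocities': array([-1.04061608e-03,  2.59943116e-05,  9.72134681e-04, -1.05128620e-03,
        9.17789185e-04,  6.62849670e-04, -2.59360131e-04]), 'effort': array([-7.40433534e-04, -5.82569647e+01,  1.53271582e+00, -2.72886050e+01,
       -5.43194544e-02,  1.03653688e-02,  2.81737624e-05]), 'position': array([0.26088424, 0.62256731, 0.18628894]), 'eef_rot': array([[-9.22283248e-01,  3.86514696e-01,  2.28284359e-06],
       [ 3.86514696e-01,  9.22283247e-01,  4.80981250e-05],
       [ 1.64852038e-05,  4.52424476e-05, -9.99999999e-01]]), 'contact_force': array([0.42967919, 0.24656274, 0.9189971 ]), 'torque': array([ 0.04662987, -0.02594171, -0.05090534]), 'gripper_width': 0.08809728303664187}
```

```bash
python3 - <<'E'
import cv2,numpy as np
a=cv2.imread('pics/scene0.png');b=cv2.imread('pics/top0.png')
a=cv2.resize(a[160:400,220:480],None,fx=1.53,fy=1.53*1,interpolation=3);b=cv2.resize(b[140:380,230:490],None,fx=1.53,fy=1.53,interpolation=3)
cv2.imwrite('pics/c0.png',np.hstack([a,b]))
E
```

```text
(no output)
```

View pics/top0.png

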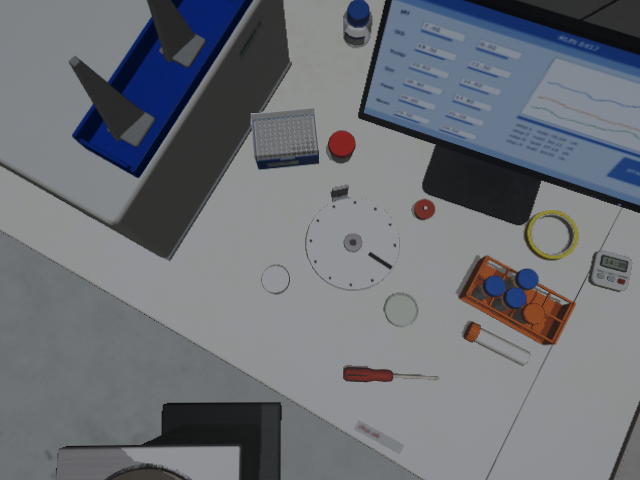

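View pics/c0.png

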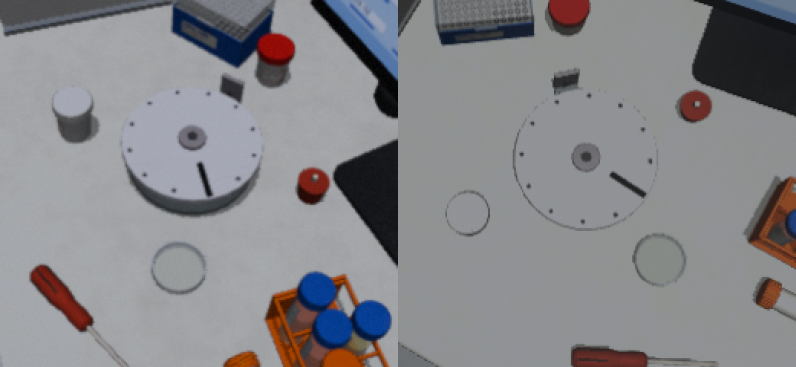

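```bash
python3 - <<'E'
from h import *
s=robot.snapshot('top'); im=s['img']
s2=robot.snapshot('scene')
g=im.astype(int).sum(2)
# bar dark pixels within wheel
yy,xx=np.mgrid[:480,:640]
m=(np.hypot(xx-353,yy-243)<44)&(np.hypot(xx-353,yy-243)>14)&(g<200)
n,l,st,ce=cv2.connectedComponentsWithStats(m.astype(np.uint8)); 
k=1+np.argmax(st[1:,4]); pts=np.argwhere(l==k)[:,::-1]
W=np.array([onz(s,p,.05) for p in pts])[:,:2]
print(st[k],W.mean(0))
u=np.linalg.svd(W-W.mean(0))[2][0]; q=(W-W.mean(0))@u; print('ends',W.mean(0)+u*q.min(),W.mean(0)+u*q.max())
for nme,uv,z in [('hub',(353,242.5),.057),('platetop',(340,187),.062),('cup',(275,279),.064),('dish',(401,309),.014),('stopper',(424,209),.04),('jar',(342,144),.06)]:
    print(nme,onz(s,uv,z).round(3))
# wheel circle from bright region in top
r=robot.regions_of('wheel_top','top')[0]['region'].astype(np.uint8)
c,_=cv2.findContours(r,0,1); c=max(c,key=cv2.contourArea)[:,0]
P=np.array([onz(s,p,.05)[:2] for p in c]); A=np.c_[P*2,np.ones(len(P))]
x=np.linalg.lstsq(A,(P**2).sum(1),rcond=None)[0]; print('circ',x[:2],np.sqrt(x[2]+x[:2]@x[:2]))
print('scene hub',onz(s2,(220+192/1.53,160+136/1.53),.057))
print('scene platetop',onz(s2,(220+233/1.53,160+78/1.53),.062))
b=im[170:320,260:450];cv2.imwrite('pics/c1.png',cv2.resize(b,None,fx=4,fy=4,interpolation=3)[:,:,::-1])
E
```

```text
[369 253  22  16  83] [ 0.47352306 -0.41172204]
ends [ 0.48597518 -0.39306161] [ 0.46120882 -0.43017585]
hub [ 0.504 -0.364  0.057]
platetop [ 0.606 -0.342  0.062]
cup [ 0.438 -0.225  0.064]
dish [ 0.388 -0.453  0.014]
stopper [ 0.57  -0.497  0.04 ]
jar [ 0.689 -0.346  0.06 ]
circ [ 0.50462034 -0.3636722 ] 0.08470846242308204
scene hub [ 0.50466403 -0.36321918  0.057     ]
scene platetop [ 0.60633178 -0.34078679  0.062     ]
```

View pics/c1.png

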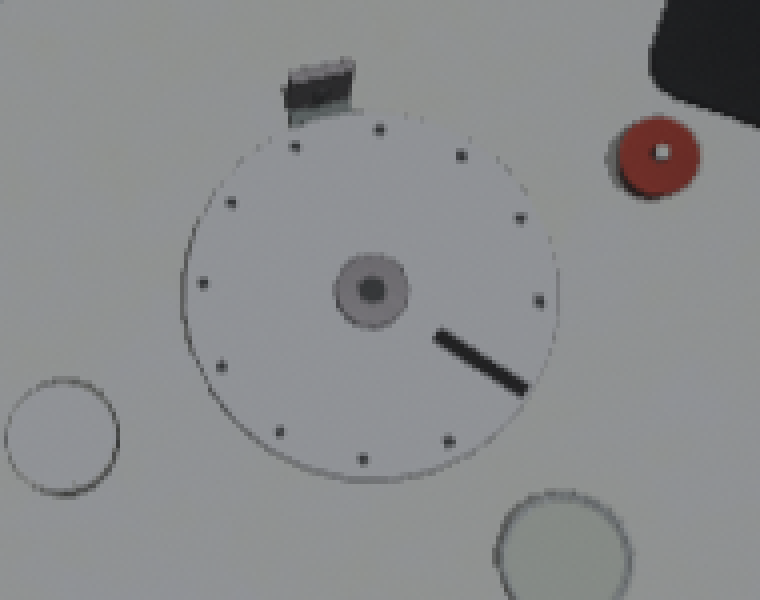

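```bash
python3 - <<'E'
from h import *
s=robot.snapshot('top')
for uv in [(167,255),(290,65),(122,222),(0,135),(0,232),(263,0)]: print(uv,[onz(s,uv,z).round(2)[:2] for z in (0,.15,.3)])
print(-np.array(s['R']).T@s['t'])
E
```

```text
(167, 255) [array([ 0.49, -0.02]), array([ 0.47, -0.05]), array([ 0.44, -0.09])]
(290, 65) [array([ 0.87, -0.25]), array([ 0.8 , -0.25]), array([ 0.73, -0.26])]
(122, 222) [array([0.56, 0.07]), array([0.52, 0.02]), array([ 0.49, -0.03])]
(0, 135) [array([0.73, 0.31]), array([0.67, 0.23]), array([0.62, 0.15])]
(0, 232) [array([0.54, 0.29]), array([0.51, 0.22]), array([0.48, 0.14])]
(263, 0) [array([ 1.01, -0.19]), array([ 0.92, -0.21]), array([ 0.83, -0.22])]
[ 0.29900709 -0.30499969  1.15670317]
```

View pics/scene0.png

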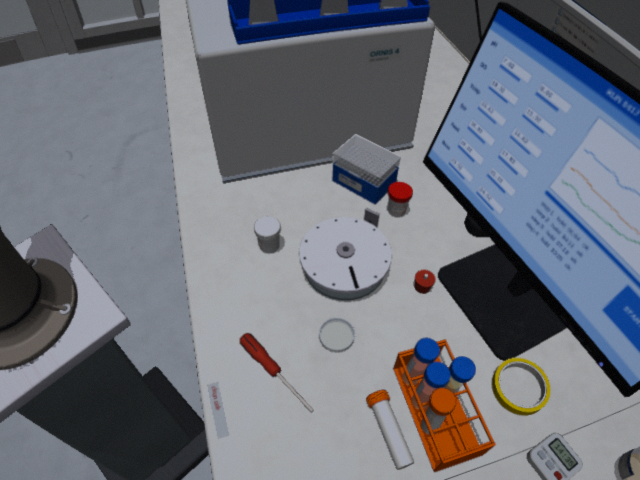

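>>> move_arm --steps '[{"z":4},{"z":4},{"z":4},{"z":4},{"z":4},{"z":4},{"x":-1.6,"y":-3.8},{"x":-1.6,"y":-3.8}]' --fingers 0

```text
$.steps[0]: bad value
```

>>> move_arm --steps '[{"x":0.0,"y":0.0,"z":4.0,"spin":0.0},{"x":0.0,"y":0.0,"z":4.0,"spin":0.0},{"x":0.0,"y":0.0,"z":4.0,"spin":0.0},{"x":0.0,"y":0.0,"z":4.0,"spin":0.0},{"x":0.0,"y":0.0,"z":4.0,"spin":0.0},{"x":0.0,"y":0.0,"z":4.0,"spin":0.0},{"x":-1.6,"y":-3.8,"z":0.0,"spin":0.0},{"x":-1.6,"y":-3.8,"z":0.0,"spin":0.0}]' --fingers 0

```text
clock: 1.57
position: [0.2295, 0.5491, 0.4288]
eef_rot: [[-0.922, 0.387, 0.002], [0.387, 0.922, 0.006], [0.0, 0.006, -1.0]]
contact_force: [-0.7, -0.6, 0.0]
gripper_width: 0.038
```

>>> move_arm --steps '[{"x":0.5,"y":-3.7,"z":0.5,"spin":-0.12},{"x":0.5,"y":-3.7,"z":0.5,"spin":-0.12},{"x":0.5,"y":-3.7,"z":0.5,"spin":-0.12},{"x":0.5,"y":-3.7,"z":0.5,"spin":-0.12},{"x":2.8,"y":-2.9,"z":0.0,"spin":-0.12},{"x":2.8,"y":-2.9,"z":0.0,"spin":-0.12},{"x":2.8,"y":-2.9,"z":0.0,"spin":-0.12},{"x":2.8,"y":-2.9,"z":0.0,"spin":-0.12}]'

```text
clock: 2.23
position: [0.3617, 0.2807, 0.4468]
eef_rot: [[-0.207, 0.978, 0.001], [0.978, 0.207, 0.001], [0.001, 0.001, -1.0]]
contact_force: [0.3, 1.0, 1.0]
gripper_width: 0.0005
```

```bash
python3 - <<'E'
from h import *
s=robot.sense(); print(s['joints'].round(2),s['position'],s['contact_force'])
E
```

```text
[-1.08 -0.05  0.27  1.64  0.01  1.55 -0.6 ] [0.36169038 0.28073708 0.44677673] [0.32427382 1.00035437 1.03344386]
```

>>> move_arm --steps '[{"x":2.0,"y":-3.6,"z":0.0,"spin":-0.09},{"x":2.0,"y":-3.6,"z":0.0,"spin":-0.09},{"x":2.0,"y":-3.6,"z":0.0,"spin":-0.09},{"x":2.0,"y":-3.6,"z":0.0,"spin":-0.09},{"x":0.3,"y":-4.1,"z":0.0,"spin":-0.09},{"x":0.3,"y":-4.1,"z":0.0,"spin":-0.09},{"x":0.3,"y":-4.1,"z":0.0,"spin":-0.09},{"x":0.3,"y":-4.1,"z":0.0,"spin":-0.09}]'

```text
clock: 2.9
position: [0.4525, -0.0277, 0.4465]
eef_rot: [[0.489, 0.872, 0.001], [0.872, -0.489, 0.001], [0.001, 0.0, -1.0]]
contact_force: [0.5, -0.3, 0.1]
gripper_width: 0.0007
```

>>> move_arm --steps '[{"x":0.1,"y":-4.1,"z":0.0,"spin":-0.09},{"x":0.1,"y":-4.1,"z":0.0,"spin":-0.09},{"x":0.1,"y":-4.1,"z":-1.0,"spin":-0.09},{"x":0.1,"y":-4.0,"z":-1.0,"spin":-0.09},{"x":0.1,"y":-4.0,"z":-1.0,"spin":-0.09},{"x":0.2,"y":-4.0,"z":-1.0,"spin":-0.09},{"x":0.2,"y":-3.0,"z":-2.0,"spin":-0.09},{"x":0.2,"y":0.0,"z":-4.0,"spin":0.0}]'

```text
clock: 3.57
position: [0.4635, -0.3062, 0.3492]
eef_rot: [[0.913, 0.409, 0.006], [0.409, -0.913, -0.007], [0.003, 0.009, -1.0]]
contact_force: [1.1, -0.5, -0.2]
gripper_width: 0.0003
```

```bash
python3 - <<'E'
from h import *
s=robot.sense(); print(s['joints'].round(2),s['position'],s['contact_force'],s['eef_rot'].round(2))
E
```

```text
[-0.35  0.22  1.    1.67 -0.19  1.35 -0.47] [ 0.46351291 -0.30619062  0.34915464] [ 1.11453303 -0.46699593 -0.17617436] [[ 0.91  0.41  0.01]
 [ 0.41 -0.91 -0.01]
 [ 0.    0.01 -1.  ]]
```

>>> move_arm --steps '[{"x":0.3,"y":-0.4,"z":-4.0,"spin":0.0},{"x":0.2,"y":-0.4,"z":-4.0,"spin":0.0},{"x":0.0,"y":0.0,"z":-4.0,"spin":0.0},{"x":0.0,"y":0.0,"z":-4.0,"spin":0.0},{"x":0.0,"y":0.0,"z":-4.0,"spin":0.0},{"x":0.0,"y":0.0,"z":-4.0,"spin":0.0},{"x":0.0,"y":0.0,"z":-2.9,"spin":0.0},{"x":0.0,"y":0.0,"z":0.0,"spin":0.0}]'

```text
clock: 4.23
position: [0.4655, -0.3033, 0.0723]
eef_rot: [[0.907, 0.422, -0.008], [0.422, -0.907, 0.004], [-0.006, -0.007, -1.0]]
contact_force: [0.4, 0.1, 0.5]
gripper_width: 0.0003
```

```bash
python3 - <<'E'
from h import *
s=robot.sense(); print(s['joints'].round(2),s['position'],s['contact_force'],s['eef_rot'].round(2))
s=robot.snapshot('scene'); im=s['img'][160:400,220:480]
s2=robot.snapshot('top'); im2=s2['img'][140:380,230:490]
cv2.imwrite('pics/c2.png',cv2.resize(np.hstack([im,im2]),(796,367),interpolation=3)[:,:,::-1])
E
```

```text
[-0.12  0.54  0.78  1.98 -0.51  0.84 -0.19] [ 0.4654504  -0.30326938  0.07232521] [0.41928283 0.05917901 0.45011889] [[ 0.91  0.42 -0.01]
 [ 0.42 -0.91  0.  ]
 [-0.01 -0.01 -1.  ]]
```

View pics/c2.png

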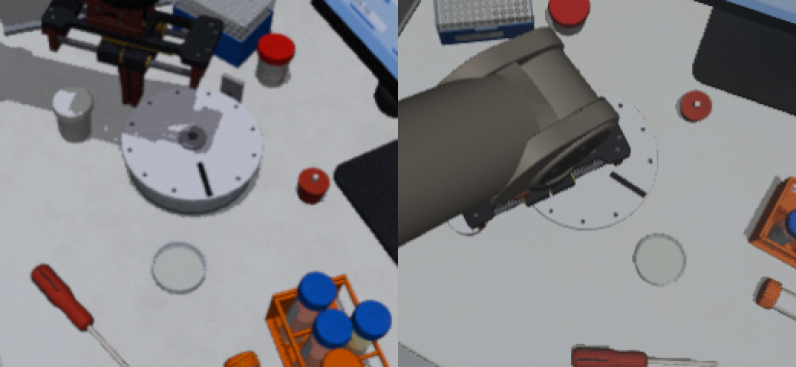

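>>> move_arm --steps '[{"x":0.4,"y":-1.2,"z":0.0,"spin":0.0},{"x":0.0,"y":0.0,"z":-1.5,"spin":0.0},{"x":0.0,"y":0.0,"z":-0.3,"spin":0.0},{"x":0.0,"y":0.0,"z":0.0,"spin":0.0}]'

```text
clock: 4.67
position: [0.4736, -0.3181, 0.0608]
eef_rot: [[0.907, 0.421, 0.002], [0.421, -0.907, -0.0], [0.001, 0.001, -1.0]]
contact_force: [-0.5, -0.4, -0.2]
gripper_width: 0.0005
```

>>> move_arm --steps '[{"x":0.0,"y":0.0,"z":-0.5,"spin":0.0},{"x":0.0,"y":0.0,"z":0.0,"spin":0.0},{"x":0.0,"y":0.0,"z":0.0,"spin":0.0}]'

```text
clock: 4.92
position: [0.4731, -0.3178, 0.0549]
eef_rot: [[0.907, 0.422, 0.001], [0.422, -0.907, -0.0], [0.001, 0.0, -1.0]]
contact_force: [-0.2, 0.2, -0.0]
gripper_width: 0.0005
```

>>> move_arm --steps '[{"x":0.0,"y":0.0,"z":-0.4,"spin":0.0},{"x":0.0,"y":0.0,"z":0.0,"spin":0.0},{"x":0.0,"y":0.0,"z":0.0,"spin":0.0}]'

```text
clock: 5.17
position: [0.4727, -0.3178, 0.0503]
eef_rot: [[0.907, 0.421, -0.0], [0.421, -0.907, 0.0], [-0.0, -0.0, -1.0]]
contact_force: [0.5, -0.8, 0.1]
gripper_width: 0.0005
```

>>> move_arm --steps '[{"x":0.0,"y":0.0,"z":-0.2,"spin":0.0},{"x":0.0,"y":0.0,"z":0.0,"spin":0.0}]'

```text
clock: 5.33
position: [0.4727, -0.3178, 0.0481]
eef_rot: [[0.907, 0.421, -0.0], [0.421, -0.907, 0.0], [-0.0, -0.0, -1.0]]
contact_force: [-0.2, 0.6, 0.0]
gripper_width: 0.0005
```

>>> move_arm --steps '[{"x":0.0,"y":0.0,"z":-0.1,"spin":0.0},{"x":0.0,"y":0.0,"z":0.0,"spin":0.0}]'

```text
clock: 5.5
position: [0.4728, -0.3179, 0.0472]
eef_rot: [[0.907, 0.421, -0.0], [0.421, -0.907, 0.0], [-0.0, -0.0, -1.0]]
contact_force: [1.0, 0.0, 0.2]
gripper_width: 0.0005
```

>>> move_arm --steps '[{"x":0.0,"y":0.0,"z":-0.1,"spin":0.0},{"x":0.0,"y":0.0,"z":0.0,"spin":0.0}]'

```text
clock: 5.67
position: [0.4728, -0.3178, 0.0462]
eef_rot: [[0.907, 0.421, -0.0], [0.421, -0.907, 0.0], [-0.0, -0.0, -1.0]]
contact_force: [0.4, 0.3, -0.4]
gripper_width: 0.0002
```

```bash
python3 - <<'E'
from h import *
e=robot.sense(); print(e['contact_force'],e['torque'],e['position'])
s=robot.snapshot('scene'); im=s['img'][190:310,250:410]
print(proj(s,e['position']))
w=robot.snapshot('wrist')
cv2.imwrite('pics/c3.png',np.hstack([cv2.resize(im,(480,360),interpolation=3),cv2.resize(w['img'],(320,240)).repeat(1,0) if 0 else cv2.copyMakeBorder(cv2.resize(w['img'],(320,240)),0,120,0,0,0)])[:,:,::-1])
E
```

```text
[ 0.39165388  0.26832761 -0.37453507] [ 0.01033067  0.15855254 -0.03937727] [ 0.47276753 -0.31782874  0.04624352]
[315.39731569 248.54214836]
```

View pics/c3.png

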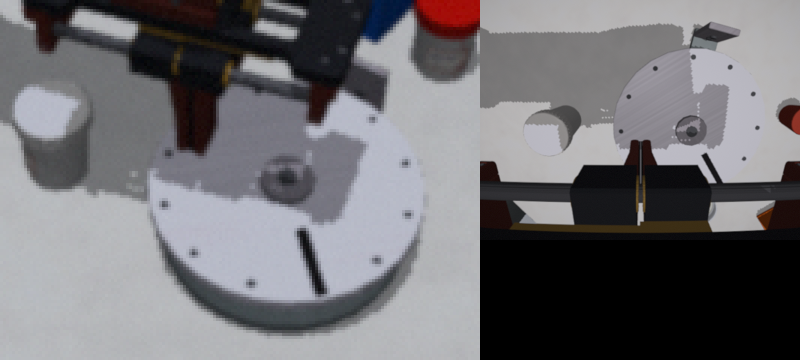

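```bash
python3 - <<'E'
from h import *
e=robot.sense(); w=robot.snapshot('wrist'); s=robot.snapshot('scene')
print(w['fov_y'],w['k1'],w['cx'],w['cy']); T=np.array(w['tool_from_camera']); print(T.round(3))
wTt=np.eye(4); wTt[:3,:3]=e['eef_rot']; wTt[:3,3]=e['position']
# build R,t
M=np.linalg.inv(wTt@T); v=dict(fov_y=w['fov_y'],k1=w['k1'],cx=w['cx'],cy=w['cy'],R=M[:3,:3],t=M[:3,3])
print('tcp in wrist',proj(v,e['position']),'hub pred',proj(v,[.5046,-.3637,.057]),'plate',proj(v,[.606,-.342,.062]))
for z in (.05,.06,.07,.08): print(z,proj(s,[*e['position'][:2],z]))
print('rim pts wrist',[proj(v,[.5046+.085*np.cos(a),-.3637+.085*np.sin(a),.05]).round() for a in np.arange(0,6.28,.8)])
for z in (0,.01,.02):print(proj(v,e['position']+[0,0,z]))
im=w['img'][90:390,230:630]
cv2.imwrite('pics/c4.png',cv2.resize(im,(800,600),interpolation=3)[:,:,::-1])
E
```

```text
65.23056811607869 -0.05539848847723742 320.90574095669996 241.59656292054075
[[ 0.    -0.96  -0.279  0.075]
 [ 1.     0.001 -0.001  0.   ]
 [ 0.001 -0.279  0.96  -0.199]
 [ 0.     0.     0.     1.   ]]
tcp in wrist [321.16229899 271.49592087] hub pred [424.06558466 261.79314468] plate [492.41635116  55.20351451]
0.05 [315.4425758  247.30600053]
0.06 [315.43362337 243.96673923]
0.07 [315.42457399 240.56485734]
0.08 [315.41542726 237.09870865]
rim pts wrist [array([502., 112.]), array([371., 105.]), array([277., 197.]), array([280., 311.]), array([360., 380.]), array([467., 377.]), array([552., 304.]), array([567., 191.])]
[321.16229899 271.49592087]
[321.15631605 278.06967972]
[321.14973057 285.2931628 ]
```

View pics/c4.png

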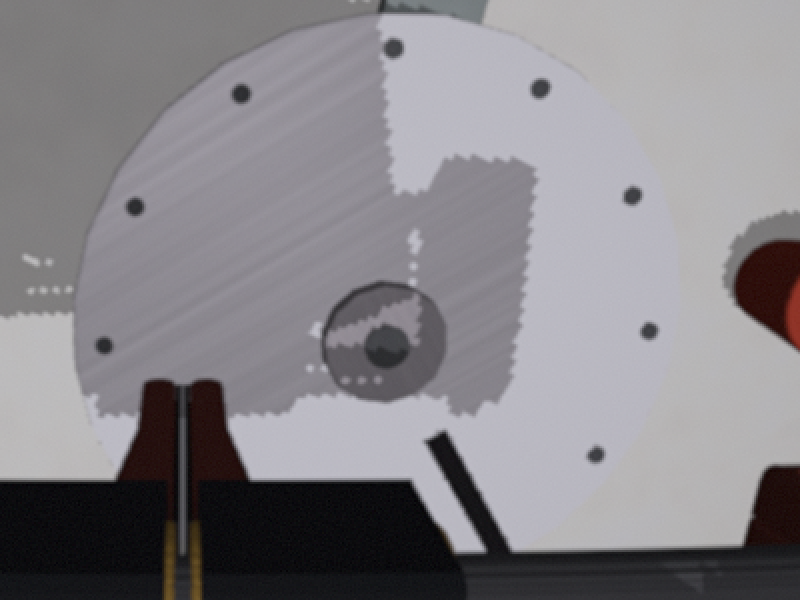

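>>> move_arm --steps '[{"x":0.0,"y":0.0,"z":-0.4,"spin":0.0},{"x":0.0,"y":0.0,"z":-0.4,"spin":0.0},{"x":0.0,"y":0.0,"z":0.0,"spin":0.0}]'

```text
clock: 6.12
position: [0.4724, -0.3175, 0.0375]
eef_rot: [[0.907, 0.421, -0.001], [0.421, -0.907, 0.001], [-0.001, -0.001, -1.0]]
contact_force: [0.7, 0.7, -0.7]
gripper_width: 0.0005
```

>>> move_arm --steps '[{"x":0.0,"y":0.0,"z":-0.2,"spin":0.0},{"x":0.0,"y":0.0,"z":0.0,"spin":0.0}]'

```text
clock: 6.28
position: [0.4726, -0.3178, 0.036]
eef_rot: [[0.907, 0.421, -0.001], [0.421, -0.907, 0.0], [-0.0, -0.0, -1.0]]
contact_force: [-1.2, -0.3, -0.3]
gripper_width: 0.0003
```

>>> move_arm --steps '[{"x":0.0,"y":0.0,"z":-0.2,"spin":0.0},{"x":0.0,"y":0.0,"z":0.0,"spin":0.0}]'

```text
clock: 6.45
position: [0.4727, -0.3178, 0.0341]
eef_rot: [[0.907, 0.421, -0.0], [0.421, -0.907, 0.0], [-0.0, -0.0, -1.0]]
contact_force: [0.3, 0.1, 0.1]
gripper_width: 0.0002
```

>>> move_arm --steps '[{"x":0.0,"y":0.0,"z":-0.1,"spin":0.0},{"x":0.0,"y":0.0,"z":0.0,"spin":0.0}]'

```text
clock: 6.62
position: [0.4728, -0.3179, 0.0333]
eef_rot: [[0.907, 0.421, -0.0], [0.421, -0.907, 0.0], [-0.0, -0.0, -1.0]]
contact_force: [-0.1, 1.0, 0.0]
gripper_width: 0.0002
```

>>> move_arm --steps '[{"x":0.0,"y":0.0,"z":-0.1,"spin":0.0},{"x":0.0,"y":0.0,"z":0.0,"spin":0.0}]'

```text
clock: 6.78
position: [0.4728, -0.3179, 0.0323]
eef_rot: [[0.907, 0.421, -0.0], [0.421, -0.907, 0.0], [-0.0, -0.0, -1.0]]
contact_force: [-0.6, 0.2, -0.3]
gripper_width: 0.0004
```

>>> move_arm --steps '[{"x":0.0,"y":0.0,"z":-0.1,"spin":0.0},{"x":0.0,"y":0.0,"z":0.0,"spin":0.0}]'

```text
clock: 6.95
position: [0.4728, -0.3178, 0.0313]
eef_rot: [[0.907, 0.421, -0.0], [0.421, -0.907, 0.0], [-0.0, -0.0, -1.0]]
contact_force: [0.1, -1.1, -0.5]
gripper_width: 0.0005
```

>>> move_arm --steps '[{"x":0.0,"y":0.0,"z":-0.1,"spin":0.0},{"x":0.0,"y":0.0,"z":0.0,"spin":0.0}]'

```text
clock: 7.12
position: [0.4728, -0.3178, 0.0303]
eef_rot: [[0.907, 0.421, -0.0], [0.421, -0.907, 0.0], [-0.0, -0.0, -1.0]]
contact_force: [-0.2, -0.6, -0.1]
gripper_width: 0.0006
```

```bash
python3 - <<'E'
from h import *
e=robot.sense(); print(e['contact_force'],e['position'],e['clock'])
s=robot.snapshot('scene'); im=cv2.resize(s['img'][200:300,280:400],(720,600),interpolation=3).copy()
for z in (0,.01,.02,.03,.04):
    p=(proj(s,e['position']+[0,0,z])-[280,200])*6; cv2.circle(im,tuple(int(v) for v in p),2,(255,0,0),-1)
cv2.imwrite('pics/c5.png',im[:,:,::-1])
E
```

```text
[-0.15931175 -0.57542293 -0.1038534 ] [ 0.47278845 -0.3178487   0.03025104] 7.1167
```

View pics/c5.png

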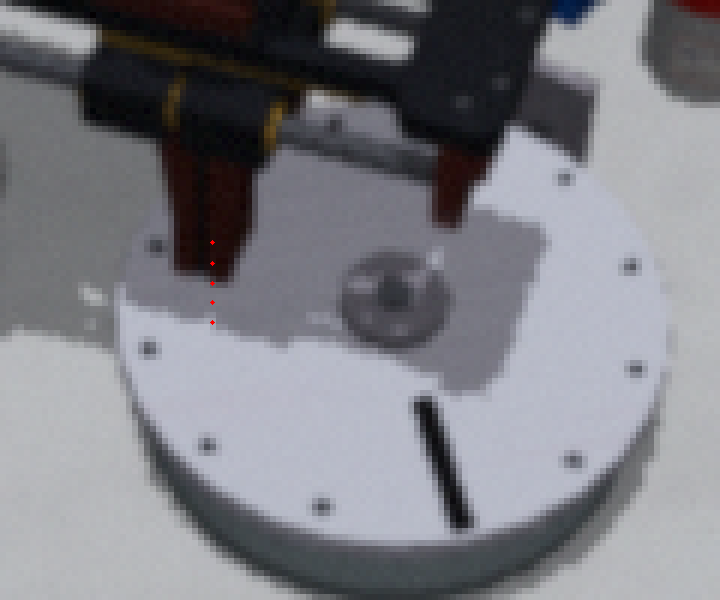

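>>> move_arm --steps '[{"x":0.0,"y":0.0,"z":-0.1,"spin":0.0},{"x":0.0,"y":0.0,"z":0.0,"spin":0.0}]'

```text
clock: 7.33
position: [0.4728, -0.3178, 0.0292]
eef_rot: [[0.907, 0.421, -0.0], [0.421, -0.907, 0.0], [-0.0, -0.0, -1.0]]
contact_force: [-1.0, -0.5, 0.0]
gripper_width: 0.0002
```

>>> move_arm --steps '[{"x":0.0,"y":0.0,"z":-0.1,"spin":0.0},{"x":0.0,"y":0.0,"z":0.0,"spin":0.0}]'

```text
clock: 7.5
position: [0.4728, -0.3178, 0.0282]
eef_rot: [[0.907, 0.421, -0.0], [0.421, -0.907, 0.0], [-0.0, -0.0, -1.0]]
contact_force: [0.0, 0.4, -0.3]
gripper_width: 0.0005
```

>>> move_arm --steps '[{"x":0.0,"y":0.0,"z":-0.1,"spin":0.0},{"x":0.0,"y":0.0,"z":0.0,"spin":0.0}]'

```text
clock: 7.67
position: [0.4728, -0.3178, 0.0273]
eef_rot: [[0.907, 0.421, -0.0], [0.421, -0.907, 0.0], [-0.0, -0.0, -1.0]]
contact_force: [-0.2, 0.7, 0.4]
gripper_width: 0.0001
```

>>> move_arm --steps '[{"x":0.0,"y":0.0,"z":-0.1,"spin":0.0},{"x":0.0,"y":0.0,"z":0.0,"spin":0.0}]'

```text
clock: 7.83
position: [0.4728, -0.3178, 0.0262]
eef_rot: [[0.907, 0.421, -0.0], [0.421, -0.907, 0.0], [-0.0, -0.0, -1.0]]
contact_force: [0.1, 0.4, -0.2]
gripper_width: 0.0005
```

>>> move_arm --steps '[{"x":0.0,"y":0.0,"z":-0.1,"spin":0.0},{"x":0.0,"y":0.0,"z":0.0,"spin":0.0}]'

```text
clock: 8.0
position: [0.4728, -0.3178, 0.0253]
eef_rot: [[0.907, 0.421, -0.0], [0.421, -0.907, 0.0], [-0.0, -0.0, -1.0]]
contact_force: [0.1, -0.5, 1.1]
gripper_width: 0.0004
```

>>> move_arm --steps '[{"x":0.0,"y":0.0,"z":-0.1,"spin":0.0},{"x":0.0,"y":0.0,"z":0.0,"spin":0.0}]'

```text
clock: 8.17
position: [0.4728, -0.3178, 0.0242]
eef_rot: [[0.907, 0.421, -0.0], [0.421, -0.907, 0.0], [-0.0, -0.0, -1.0]]
contact_force: [0.5, -0.4, 0.7]
gripper_width: 0.0004
```

>>> move_arm --steps '[{"x":0.0,"y":0.0,"z":-0.1,"spin":0.0},{"x":0.0,"y":0.0,"z":0.0,"spin":0.0}]'

```text
clock: 8.33
position: [0.4728, -0.3178, 0.0232]
eef_rot: [[0.907, 0.421, -0.0], [0.421, -0.907, 0.0], [-0.0, -0.0, -1.0]]
contact_force: [0.5, 0.4, 0.3]
gripper_width: 0.0006
```

>>> move_arm --steps '[{"x":0.0,"y":0.0,"z":-0.1,"spin":0.0},{"x":0.0,"y":0.0,"z":0.0,"spin":0.0}]'

```text
clock: 8.5
position: [0.4728, -0.3178, 0.0223]
eef_rot: [[0.907, 0.421, -0.0], [0.421, -0.907, 0.0], [-0.0, -0.0, -1.0]]
contact_force: [0.8, -0.6, 0.2]
gripper_width: 0.0007
```

```bash
python3 - <<'E'
from h import *
e=robot.sense(); print(e['contact_force'],e['position'],e['clock'],e['effort'].round(2))
s=robot.snapshot('scene'); im=s['img'][200:300,280:400].astype(int)
# dark red finger mask near column 205/6+280
m=(s['img'][:,:,0].astype(int)<70)&(s['img'][:,:,1]<40)
for c in range(308,324,2): print(c, np.where(m[225:262,c])[0]+225)
E
```

```text
[ 0.75632237 -0.61053805  0.23567178] [ 0.47279232 -0.31777401  0.02225194] 8.5 [ 6.000e-02 -4.853e+01  1.189e+01 -1.748e+01 -5.000e-02 -2.000e-02
  1.000e-02]
308 [225 226 227 228 229 230 231 232 233 234]
310 [225 226 227 228 229 230 231 232 233 234 235 236 237 238 239 240 241 242
 243 244 245 246 247]
312 [225 226 227 228 229 230 231 232 233 234 235 236 237 238 239 240 241 242
 243 244 245 246 247]
314 [225 226 227 228 229 230 231 232 233 234 235 236 237 238 239 240 241 242
 243 244 245 246 247]
316 [225 226 227 228 229 230 231 232 233 234 235 236 237 238 239 240 241 242
 243 244 245 246 247 248 249]
318 [225 226 227 228 229 230 231 232 233 234 235 236 237 238 239 240 241 242
 243 244 245 246]
320 [225 226 227 228 229 230 231 232 233 234 235 236 237 238 239 240 241 242]
322 [225 226 227 228 229 230 231]
```

>>> move_arm --steps '[{"x":0.0,"y":0.0,"z":-0.1,"spin":0.0},{"x":0.0,"y":0.0,"z":0.0,"spin":0.0}]'

```text
clock: 8.72
position: [0.4728, -0.3178, 0.0212]
eef_rot: [[0.907, 0.421, -0.0], [0.421, -0.907, 0.0], [-0.0, -0.0, -1.0]]
contact_force: [-0.7, -0.1, -0.0]
gripper_width: 0.0002
```

>>> move_arm --steps '[{"x":0.0,"y":0.0,"z":-0.1,"spin":0.0},{"x":0.0,"y":0.0,"z":0.0,"spin":0.0}]'

```text
clock: 8.88
position: [0.4728, -0.3178, 0.0202]
eef_rot: [[0.907, 0.421, -0.0], [0.421, -0.907, 0.0], [-0.0, -0.0, -1.0]]
contact_force: [-0.5, 0.3, -0.3]
gripper_width: 0.0004
```

>>> move_arm --steps '[{"x":0.0,"y":0.0,"z":-0.1,"spin":0.0},{"x":0.0,"y":0.0,"z":0.0,"spin":0.0}]'

```text
clock: 9.05
position: [0.4728, -0.3179, 0.0192]
eef_rot: [[0.907, 0.421, -0.0], [0.421, -0.907, 0.0], [-0.0, -0.0, -1.0]]
contact_force: [0.0, -0.7, -0.3]
gripper_width: 0.0007
```

>>> move_arm --steps '[{"x":0.0,"y":0.0,"z":-0.1,"spin":0.0},{"x":0.0,"y":0.0,"z":0.0,"spin":0.0}]'

```text
clock: 9.22
position: [0.4728, -0.3178, 0.0183]
eef_rot: [[0.907, 0.421, -0.0], [0.421, -0.907, 0.0], [-0.0, -0.0, -1.0]]
contact_force: [0.7, 0.1, -0.6]
gripper_width: 0.0005
```

>>> move_arm --steps '[{"x":0.0,"y":0.0,"z":-0.1,"spin":0.0},{"x":0.0,"y":0.0,"z":0.0,"spin":0.0}]'

```text
clock: 9.38
position: [0.4728, -0.3178, 0.0173]
eef_rot: [[0.907, 0.421, -0.0], [0.421, -0.907, 0.0], [-0.0, -0.0, -1.0]]
contact_force: [-0.1, 0.4, -0.5]
gripper_width: 0.0003
```

>>> move_arm --steps '[{"x":0.0,"y":0.0,"z":-0.1,"spin":0.0},{"x":0.0,"y":0.0,"z":0.0,"spin":0.0}]'

```text
clock: 9.55
position: [0.4728, -0.3178, 0.0162]
eef_rot: [[0.907, 0.421, -0.0], [0.421, -0.907, 0.0], [-0.0, -0.0, -1.0]]
contact_force: [-0.4, 0.7, -0.4]
gripper_width: 0.0006
```

```bash
python3 - <<'E'
from h import *
e=robot.sense(); print(e['contact_force'],e['position'],e['clock'],e['effort'].round(2))
s=robot.snapshot('scene')
m=(s['img'][:,:,0].astype(int)<70)&(s['img'][:,:,1]<40)
for c in range(308,324,2): print(c, (np.where(m[225:262,c])[0]+225)[-1:])
for z in (.05,.06,.07):
  for d in ((.01,.0135),(-.01,.0135),(.01,-.0135),(-.01,-.0135)):
    X=e['position']+e['eef_rot']@[*d,0]; X[2]=z; print(z,d,proj(s,X).round(1))
E
```

```text
[-0.41355568  0.65128087 -0.40675341] [ 0.47280392 -0.31782085  0.01624638] 9.55 [ 6.000e-02 -4.889e+01  1.191e+01 -1.719e+01 -5.000e-02 -2.000e-02
  1.000e-02]
308 [236]
310 [249]
312 [249]
314 [249]
316 [251]
318 [248]
320 [244]
322 [233]
0.05 (0.01, 0.0135) [324.1 245.2]
0.05 (-0.01, 0.0135) [320.5 253.4]
0.05 (0.01, -0.0135) [310.4 241.3]
0.05 (-0.01, -0.0135) [306.6 249.4]
0.06 (0.01, 0.0135) [324.2 241.8]
0.06 (-0.01, 0.0135) [320.6 250. ]
0.06 (0.01, -0.0135) [310.3 238. ]
0.06 (-0.01, -0.0135) [306.5 246.1]
0.07 (0.01, 0.0135) [324.2 238.4]
0.07 (-0.01, 0.0135) [320.6 246.7]
0.07 (0.01, -0.0135) [310.3 234.6]
0.07 (-0.01, -0.0135) [306.5 242.7]
```

>>> move_arm --steps '[{"x":0.0,"y":0.0,"z":-0.1,"spin":0.0},{"x":0.0,"y":0.0,"z":0.0,"spin":0.0}]'

```text
clock: 9.77
position: [0.4728, -0.3178, 0.0153]
eef_rot: [[0.907, 0.421, -0.0], [0.421, -0.907, 0.0], [-0.0, -0.0, -1.0]]
contact_force: [-0.1, 0.5, 0.4]
gripper_width: 0.0002
```

>>> move_arm --steps '[{"x":0.0,"y":0.0,"z":-0.1,"spin":0.0},{"x":0.0,"y":0.0,"z":0.0,"spin":0.0}]'

```text
clock: 9.93
position: [0.4728, -0.3178, 0.0143]
eef_rot: [[0.907, 0.421, -0.0], [0.421, -0.907, 0.0], [-0.0, -0.0, -1.0]]
contact_force: [-0.4, -0.6, 0.2]
gripper_width: 0.0004
```

```bash
python3 - <<'E'
from h import *
e=robot.sense(); print(e['contact_force'],e['position'],e['clock'])
s=robot.snapshot('scene')
w=robot.snapshot('wrist')
a=cv2.resize(s['img'][190:270,250:350],(500,400),interpolation=3)
b=cv2.resize(w['img'][250:490,150:330],(300,400),interpolation=3)
cv2.imwrite('pics/c6.png',np.hstack([a,b])[:,:,::-1])
E
```

```text
[-0.38609298 -0.63514098  0.23891392] [ 0.47279353 -0.31782414  0.01425693] 9.9333
```

View pics/c6.png

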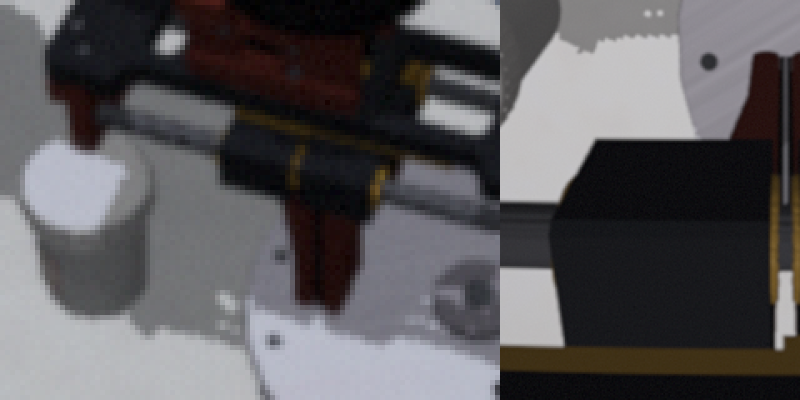

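```bash
python3 - <<'E'
from h import *
e=robot.sense(); s=robot.snapshot('scene')
R=e['eef_rot']
for L in (.07,.08,.09):
  for z in (.06,.07,.08,.09,.1):
    print(L,z,proj(s,e['position']*[1,1,0]+R@[0,-L,0]+[0,0,z]).round(1))
print('finger', [(z,proj(s,[*e['position'][:2],z]).round(1)) for z in (.05,.06)])
E
```

```text
0.07 0.06 [279.9 234. ]
0.07 0.07 [279.6 230.6]
0.07 0.08 [279.2 227.1]
0.07 0.09 [278.9 223.5]
0.07 0.1 [278.5 219.9]
0.08 0.06 [274.9 232.6]
0.08 0.07 [274.5 229.2]
0.08 0.08 [274.2 225.7]
0.08 0.09 [273.8 222.1]
0.08 0.1 [273.4 218.5]
0.09 0.06 [270.  231.2]
0.09 0.07 [269.6 227.8]
0.09 0.08 [269.1 224.3]
0.09 0.09 [268.7 220.7]
0.09 0.1 [268.3 217.1]
finger [(0.05, array([315.4, 247.3])), (0.06, array([315.4, 244. ]))]
```

>>> move_arm --steps '[{"x":0.0,"y":0.0,"z":-0.1,"spin":0.0},{"x":0.0,"y":0.0,"z":0.0,"spin":0.0}]'

```text
clock: 10.25
position: [0.4731, -0.3179, 0.014]
eef_rot: [[0.907, 0.421, 0.001], [0.421, -0.907, 0.001], [0.001, -0.0, -1.0]]
contact_force: [-1.5, 0.8, 6.1]
gripper_width: 0.0009
```

>>> move_arm --steps '[{"x":0.0,"y":0.0,"z":-0.1,"spin":0.0},{"x":0.0,"y":0.0,"z":0.0,"spin":0.0}]'

```text
clock: 10.42
position: [0.4732, -0.3178, 0.0139]
eef_rot: [[0.907, 0.421, 0.001], [0.421, -0.907, 0.001], [0.002, -0.001, -1.0]]
contact_force: [-4.1, 4.4, 17.1]
gripper_width: 0.0008
```

>>> move_arm --steps '[{"x":0.0,"y":0.0,"z":-0.1,"spin":0.0},{"x":0.0,"y":0.0,"z":0.0,"spin":0.0}]'

```text
clock: 10.58
position: [0.4733, -0.3177, 0.0138]
eef_rot: [[0.907, 0.421, 0.002], [0.421, -0.907, 0.002], [0.003, -0.001, -1.0]]
contact_force: [-5.7, 6.8, 28.0]
gripper_width: 0.0008
```

```bash
python3 - <<'E'
from h import *
e=robot.sense(); print(e['contact_force'],e['position'],e['clock'],e['effort'].round(2))
w=robot.snapshot('wrist'); T=np.linalg.inv(np.array(w['tool_from_camera']))
v=dict(w); v['R']=T[:3,:3]; v['t']=T[:3,3]
for x in (-.01,0,.01):
  for d in (0,.01,.02,.03,.04): print(x,d,proj(v,[x,0,-d]).round(1))
m=(w['img'].astype(int).sum(2)<130)
for c in (306,310,314,316,326,330): print(c,np.where(m[:,c])[0][:3])
E
```

```text
[-5.68714113  6.8205307  28.03533221] [ 0.47333638 -0.31769905  0.01375446] 10.5833 [  1.34 -37.8    9.22 -15.57  -0.35  -2.94   0.05]
-0.01 0 [321.2 287.8]
-0.01 0.01 [321.1 295.1]
-0.01 0.02 [321.1 303. ]
-0.01 0.03 [321.1 311.7]
-0.01 0.04 [321.1 321.4]
0 0 [321.2 271.5]
0 0.01 [321.2 278.1]
0 0.02 [321.2 285.3]
0 0.03 [321.1 293.3]
0 0.04 [321.1 302.1]
0.01 0 [321.2 254.7]
0.01 0.01 [321.2 260.6]
0.01 0.02 [321.2 267. ]
0.01 0.03 [321.2 274.2]
0.01 0.04 [321.2 282.1]
306 [281 282 283]
310 [281 282 283]
314 [281 282 283]
316 [283 284 285]
326 [283 284 285]
330 [281 282 283]
```

>>> move_arm --steps '[{"x":0.0,"y":0.0,"z":0.13,"spin":0.0},{"x":0.0,"y":0.0,"z":0.0,"spin":0.0}]'

```text
clock: 10.8
position: [0.4733, -0.3179, 0.0139]
eef_rot: [[0.907, 0.421, 0.001], [0.421, -0.907, 0.001], [0.002, 0.0, -1.0]]
contact_force: [-2.2, 2.9, 13.0]
gripper_width: 0.0004
```

>>> move_arm --steps '[{"x":-0.23,"y":-0.16,"z":0.0,"spin":0.0},{"x":-0.43,"y":-0.36,"z":0.0,"spin":0.0},{"x":-0.56,"y":-0.61,"z":0.0,"spin":0.0},{"x":-0.6,"y":-0.94,"z":0.0,"spin":0.0},{"x":-0.43,"y":-1.14,"z":0.0,"spin":0.0},{"x":-0.17,"y":-1.21,"z":0.0,"spin":0.0},{"x":0.1,"y":-1.22,"z":1.0,"spin":0.0},{"x":0.36,"y":-1.17,"z":2.5,"spin":0.0}]'

```text
clock: 11.47
position: [0.451, -0.3852, 0.0458]
eef_rot: [[0.907, 0.421, -0.004], [0.421, -0.907, 0.003], [-0.003, -0.004, -1.0]]
contact_force: [0.1, 0.1, -1.5]
gripper_width: 0.0003
```

>>> move_arm --steps '[{"x":-1.0,"y":0.5,"z":3.0,"spin":0.0},{"x":-2.0,"y":1.0,"z":3.0,"spin":0.0}]'

```text
clock: 11.63
position: [0.4246, -0.3724, 0.1086]
eef_rot: [[0.907, 0.422, 0.0], [0.422, -0.907, -0.002], [-0.001, 0.002, -1.0]]
contact_force: [0.3, 0.6, 1.6]
gripper_width: 0.0002
```

```bash
cat > m.py <<'E'
from h import *
C=np.array([.5046,-.3637]); A0=0.214
def measure(cam):
    e=robot.sense(); s=robot.snapshot(cam)
    best=[]
    g=cv2.cvtColor(s['img'],cv2.COLOR_RGB2GRAY).astype(np.float32)
    a=np.arange(0,2*np.pi,.01); rr=np.linspace(.038,.08,15)
    P=np.array([[proj(s,[C[0]+r*np.cos(t),C[1]+r*np.sin(t),.05]) for r in rr] for t in a]).astype(np.float32)
    V=cv2.remap(g,P[:,:,0],P[:,:,1],1)
    col=np.array([np.clip(0,1,1)]) if 0 else None
    # bar: dark line along radius with bright at both sides +-0.15..0.2
    mx=V.max(1); k=int(18)
    side=np.minimum(np.roll(V.min(1),k),np.roll(V.min(1),-k))
    sc=side-mx; i=np.argmax(sc)
    w=np.clip(side.max()*0+sc[(i+np.arange(-8,9))%len(a)],0,None); da=(w*np.arange(-8,9)).sum()/max(w.sum(),1e-6)*.01
    return e['clock'],(a[i]+da-A0+np.pi)%(2*np.pi)-np.pi,sc[i],s
if __name__=='__main__':
    for c in ('top','scene','top','scene'):
        t,an,q,s=measure(c); print(c,round(t,3),round(an,3),round(q,1))
    save(s,'last_'+c)
E
python3 m.py; python3 -c "
from h import *
e=robot.sense();print(e['position'],e['contact_force'],e['clock'])"
```

```text
top 11.633 2.046 -1.9
scene 11.683 -0.917 -1.4
top 11.733 2.116 -1.9
scene 11.783 -0.857 -3.1
[ 0.42371701 -0.37090726  0.1082038 ] [ 0.14001813  0.92848165 -0.78972586] 11.8333
```

```bash
python3 - <<'E'
from h import *
e=robot.sense()
s=robot.snapshot('scene'); t=robot.snapshot('top')
a=cv2.resize(s['img'][190:310,290:410],(400,400),interpolation=3)
b=cv2.resize(t['img'][180:300,290:410],(400,400),interpolation=3)
cv2.imwrite('pics/c7.png',np.hstack([a,b])[:,:,::-1]); save(s,'s7');save(t,'t7'); print(e['clock'])
E
```

```text
11.8333
```

View pics/c7.png

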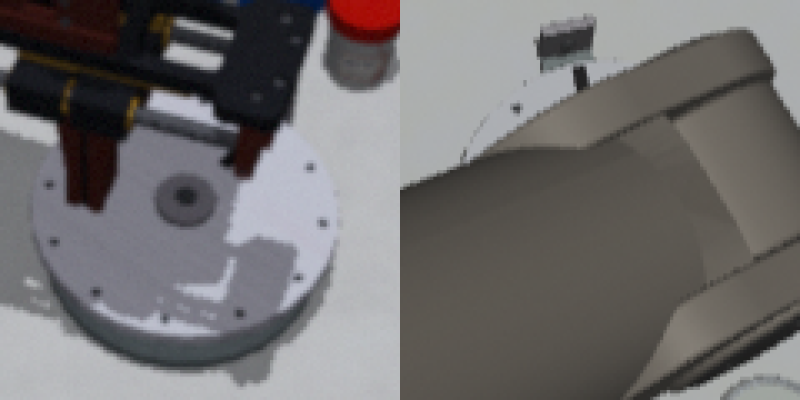

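```bash
cat > m.py <<'E'
from h import *
import sys
C=np.array([.5046,-.3637]); A0=0.214
a=np.arange(0,2*np.pi,.01); rr=np.linspace(.038,.079,18)
def measure(cam,s=None):
    e=robot.sense()
    if s is None: s=robot.snapshot(cam)
    g=cv2.cvtColor(s['img'],cv2.COLOR_RGB2GRAY).astype(np.float32)
    P=np.array([[proj(s,[C[0]+r*np.cos(t),C[1]+r*np.sin(t),.05]) for r in rr] for t in a]).astype(np.float32)
    V=cv2.remap(g,P[:,:,0],P[:,:,1],1)
    d=np.clip((95-V)/50,0,1).mean(1); k=18
    b=(V>95).mean(1); sc=d*np.minimum(np.roll(b,k),np.roll(b,-k))
    i=np.argmax(sc); j=np.arange(-12,13); w=sc[(i+j)%len(a)]; 
    return e['clock'],(a[i]+(w*j).sum()/max(w.sum(),1e-6)*.01-A0+np.pi)%(2*np.pi)-np.pi,sc[i],s
if __name__=='__main__':
    for _ in range(int(sys.argv[1])):
      t,an,q,s=measure('scene'); print('scene',round(t,3),round(an,3),round(q,2))
E
python3 - <<'E'
from m import *
s=robot.snapshot('top'); 
for n,c in (('s7','scene'),('t7','top'),('scene0','scene'),('top0','top')):
    s=dict(robot.snapshot(c)); s['img']=cv2.imread(f'pics/{n}.png')[:,:,::-1].copy(); print(n,measure(c,s)[:3])
E
python3 m.py 4
```

```text
s7 (12.0333, np.float64(-0.10931914893617023), np.float64(0.2777777777777778))
t7 (12.0833, np.float64(-0.017853430423405925), np.float64(0.24466437763637966))
scene0 (12.1333, np.float64(-2.376409373770958), np.float64(1.0))
top0 (12.1833, np.float64(-2.35748625757328), np.float64(1.0))
scene 12.183 0.719 0.39
scene 12.233 0.834 0.49
scene 12.283 0.93 0.42
scene 12.333 1.058 0.44
```

>>> move_arm --steps '[{"x":1.3,"y":0.4,"z":0.0,"spin":0.0},{"x":1.2,"y":0.3,"z":0.0,"spin":0.0},{"x":0.0,"y":0.0,"z":-3.0,"spin":0.0},{"x":0.0,"y":0.0,"z":-3.0,"spin":0.0},{"x":0.0,"y":0.0,"z":-1.8,"spin":0.0},{"x":0.0,"y":0.0,"z":0.0,"spin":0.0}]'

```text
clock: 12.88
position: [0.4479, -0.3612, 0.0261]
eef_rot: [[0.906, 0.423, -0.005], [0.423, -0.906, 0.004], [-0.003, -0.005, -1.0]]
contact_force: [-1.0, 0.7, -0.1]
gripper_width: 0.0004
```

```bash
python3 m.py 6; python3 -c "
from h import *
e=robot.sense();print(e['position'],e['contact_force'],e['clock'])"
```

```text
scene 12.883 2.286 0.5
scene 12.933 2.395 0.5
scene 12.983 2.509 0.44
scene 13.033 2.631 0.5
scene 13.083 2.728 0.56
scene 13.133 2.827 0.5
[ 0.44940423 -0.36463529  0.0310925 ] [ 0.83664766 -0.20962932  0.53713053] 13.1833
```

>>> move_arm --steps '[{"x":0.0,"y":0.0,"z":-0.4,"spin":0.0},{"x":0.0,"y":0.0,"z":-0.4,"spin":0.0},{"x":0.0,"y":0.0,"z":-0.4,"spin":0.0},{"x":0.0,"y":0.0,"z":0.0,"spin":0.0},{"x":0.0,"y":0.0,"z":0.0,"spin":0.0}]'

```text
clock: 13.6
position: [0.448, -0.3638, 0.0174]
eef_rot: [[0.907, 0.421, -0.001], [0.421, -0.907, 0.0], [-0.0, -0.001, -1.0]]
contact_force: [0.2, -0.3, -0.2]
gripper_width: 0.0006
```

```bash
python3 m.py 4; python3 -c "
from h import *
e=robot.sense();print(e['position'],e['contact_force'],e['clock'])"
```

```text
scene 13.6 -2.419 1.0
scene 13.65 -2.308 1.0
scene 13.7 -2.199 1.0
scene 13.75 -2.092 1.0
[ 0.44829874 -0.36410647  0.01777349] [-0.65684466 -0.40863347  0.91970632] 13.8
```

>>> move_arm --steps '[{"x":0.0,"y":0.0,"z":0.0,"spin":0.0},{"x":0.0,"y":0.0,"z":0.0,"spin":0.0},{"x":0.0,"y":0.0,"z":0.0,"spin":0.0},{"x":0.0,"y":0.0,"z":0.0,"spin":0.0}]'

```text
clock: 14.13
position: [0.4483, -0.364, 0.0177]
eef_rot: [[0.907, 0.421, 0.0], [0.421, -0.907, -0.0], [0.0, 0.0, -1.0]]
contact_force: [-0.5, -0.5, 1.0]
gripper_width: 0.0008
```

```bash
python3 m.py 4; python3 -c "
from h import *
e=robot.sense();print(e['position'],e['contact_force'],e['clock'])"
```

```text
scene 14.133 -1.293 0.61
scene 14.183 -1.182 0.56
scene 14.233 -1.084 0.5
scene 14.283 -0.984 0.44
[ 0.4482323  -0.36399828  0.01770514] [ 0.4993113  -0.19086488 -0.32265171] 14.3333
```

>>> move_arm --steps '[{"x":0.0,"y":0.0,"z":0.0,"spin":0.0},{"x":0.0,"y":0.0,"z":0.0,"spin":0.0},{"x":0.0,"y":0.0,"z":0.0,"spin":0.0},{"x":0.0,"y":0.0,"z":0.0,"spin":0.0},{"x":0.0,"y":0.0,"z":0.0,"spin":0.0},{"x":0.0,"y":0.0,"z":0.0,"spin":0.0},{"x":0.0,"y":0.0,"z":0.0,"spin":0.0},{"x":0.0,"y":0.0,"z":0.0,"spin":0.0}]'

```text
clock: 15.0
position: [0.4482, -0.364, 0.0177]
eef_rot: [[0.907, 0.421, 0.0], [0.421, -0.907, -0.0], [0.0, 0.0, -1.0]]
contact_force: [0.4, -1.0, 0.1]
gripper_width: 0.0003
```

```bash
python3 m.py 3
```

```text
scene 15.0 2.824 0.34
scene 15.05 2.823 0.34
scene 15.1 2.814 0.33
```

>>> move_arm --steps '[{"x":0.0,"y":0.0,"z":0.0,"spin":0.0},{"x":0.0,"y":0.0,"z":0.0,"spin":0.0},{"x":0.0,"y":0.0,"z":0.0,"spin":0.0},{"x":0.0,"y":0.0,"z":0.0,"spin":0.0},{"x":0.0,"y":0.0,"z":0.0,"spin":0.0},{"x":0.0,"y":0.0,"z":0.0,"spin":0.0},{"x":0.0,"y":0.0,"z":0.0,"spin":0.0},{"x":0.0,"y":0.0,"z":0.0,"spin":0.0}]'

```text
clock: 15.82
position: [0.4482, -0.364, 0.0177]
eef_rot: [[0.907, 0.421, -0.0], [0.421, -0.907, 0.0], [-0.0, -0.0, -1.0]]
contact_force: [-0.2, 0.4, -0.4]
gripper_width: 0.0008
```

```bash
python3 m.py 3
```

```text
scene 15.817 2.825 0.34
scene 15.867 2.816 0.33
scene 15.917 2.816 0.33
```

>>> move_arm --steps '[{"x":0.0,"y":0.0,"z":0.0,"spin":0.0},{"x":0.0,"y":0.0,"z":0.0,"spin":0.0},{"x":0.0,"y":0.0,"z":0.0,"spin":0.0},{"x":0.0,"y":0.0,"z":0.0,"spin":0.0},{"x":0.0,"y":0.0,"z":0.0,"spin":0.0},{"x":0.0,"y":0.0,"z":0.0,"spin":0.0},{"x":0.0,"y":0.0,"z":0.0,"spin":0.0},{"x":0.0,"y":0.0,"z":0.0,"spin":0.0}]'

```text
clock: 16.63
position: [0.4482, -0.364, 0.0177]
eef_rot: [[0.907, 0.421, -0.0], [0.421, -0.907, -0.0], [-0.0, 0.0, -1.0]]
contact_force: [-0.3, 0.1, 0.3]
gripper_width: 0.0003
```

```bash
python3 m.py 4
```

```text
scene 16.633 -2.992 1.0
scene 16.683 -2.911 1.0
scene 16.733 -2.825 1.0
scene 16.783 -2.741 1.0
```

>>> move_arm --steps '[{"x":0.0,"y":0.0,"z":0.0,"spin":0.0},{"x":0.0,"y":0.0,"z":0.0,"spin":0.0},{"x":0.0,"y":0.0,"z":0.0,"spin":0.0},{"x":0.0,"y":0.0,"z":0.0,"spin":0.0},{"x":0.0,"y":0.0,"z":0.0,"spin":0.0},{"x":0.0,"y":0.0,"z":0.0,"spin":0.0},{"x":0.0,"y":0.0,"z":0.0,"spin":0.0},{"x":0.0,"y":0.0,"z":0.0,"spin":0.0}]'

```text
clock: 17.5
position: [0.4482, -0.364, 0.0177]
eef_rot: [[0.907, 0.421, -0.0], [0.421, -0.907, -0.0], [-0.0, 0.0, -1.0]]
contact_force: [0.8, -0.1, 0.4]
gripper_width: 0.0007
```

```bash
cat > fit.py <<'E'
import numpy as np, sys
from scipy.optimize import least_squares
tp=2*np.pi
# clock, unwrapped angle
D=[(12.183,.719),(12.333,1.058),(12.883,2.286),(13.133,2.827)]
D+=[(t,a+tp) for t,a in [(13.6,-2.419),(13.65,-2.308),(13.7,-2.199),(13.75,-2.092),(14.133,-1.293),(14.183,-1.182),(14.233,-1.084),(14.283,-.984)]]
D+=[(t,a+2*tp) for t,a in [(16.633,-2.992),(16.683,-2.911),(16.733,-2.825),(16.783,-2.741)]]
D+=[tuple(map(float,x.split(','))) for x in sys.argv[1:]]
D=np.array(D); t0=13.
f=lambda p,t:p[0]+p[1]*p[2]*(1-np.exp(-(t-t0)/p[2]))
r=least_squares(lambda p:f(p,D[:,0])-D[:,1],[2.5,2.2,11],x_scale=[1,1,10],loss='soft_l1',f_scale=.02)
p=r.x; print(p,(f(p,D[:,0])-D[:,1]).round(3))
for k in (2,3,4):
    for d in (-3.05,-1,-.18,0,.18):
        th=k*tp+d; x=1-(th-p[0])/(p[1]*p[2]); 
        if x>0: t=t0-p[2]*np.log(x); print(k,d,'t',t.round(3),'w',(p[1]*x).round(3))
E
python3 m.py 4; python3 fit.py
```

```text
scene 17.5 -1.559 0.61
scene 17.55 -1.474 0.67
scene 17.6 -1.401 0.67
scene 17.65 -1.327 0.61
[ 2.57512729  2.22330272 12.40089689] [-0.021 -0.006  0.028  0.042  0.013  0.008  0.004  0.002 -0.008 -0.017
 -0.015 -0.014  0.002  0.004  0.001 -0.001]
2 -3.05 t 16.597 w 1.664
2 -1 t 17.895 w 1.498
2 -0.18 t 18.454 w 1.432
2 0 t 18.581 w 1.418
2 0.18 t 18.708 w 1.403
3 -3.05 t 21.101 w 1.157
3 -1 t 23.013 w 0.992
3 -0.18 t 23.869 w 0.925
3 0 t 24.065 w 0.911
3 0.18 t 24.264 w 0.896
4 -3.05 t 28.246 w 0.65
4 -1 t 31.884 w 0.485
4 -0.18 t 33.702 w 0.419
4 0 t 34.139 w 0.404
4 0.18 t 34.593 w 0.39
```

>>> move_arm --steps '[{"x":0.0,"y":0.0,"z":0.0,"spin":0.0},{"x":0.0,"y":0.0,"z":0.0,"spin":0.0},{"x":0.0,"y":0.0,"z":0.0,"spin":0.0},{"x":0.0,"y":0.0,"z":0.0,"spin":0.0},{"x":0.0,"y":0.0,"z":0.0,"spin":0.0},{"x":0.0,"y":0.0,"z":0.0,"spin":0.0},{"x":0.0,"y":0.0,"z":0.0,"spin":0.0},{"x":0.0,"y":0.0,"z":0.0,"spin":0.0}]'

```text
clock: 18.37
position: [0.4483, -0.364, 0.0177]
eef_rot: [[0.907, 0.421, 0.0], [0.421, -0.907, 0.0], [0.0, 0.0, -1.0]]
contact_force: [-0.2, 0.0, -0.2]
gripper_width: 0.0004
```

>>> move_arm --steps '[{"x":0.0,"y":0.0,"z":0.0,"spin":0.0},{"x":0.0,"y":0.0,"z":0.0,"spin":0.0},{"x":0.0,"y":0.0,"z":0.0,"spin":0.0},{"x":0.0,"y":0.0,"z":0.0,"spin":0.0},{"x":0.0,"y":0.0,"z":0.0,"spin":0.0},{"x":0.0,"y":0.0,"z":0.0,"spin":0.0},{"x":0.0,"y":0.0,"z":0.0,"spin":0.0},{"x":0.0,"y":0.0,"z":0.0,"spin":0.0}]'

```text
clock: 19.03
position: [0.4483, -0.364, 0.0177]
eef_rot: [[0.907, 0.421, 0.0], [0.421, -0.907, -0.0], [-0.0, 0.0, -1.0]]
contact_force: [0.7, 0.7, -0.1]
gripper_width: 0.0007
```

>>> move_arm --steps '[{"x":0.0,"y":0.0,"z":0.0,"spin":0.0},{"x":0.0,"y":0.0,"z":0.0,"spin":0.0},{"x":0.0,"y":0.0,"z":0.0,"spin":0.0},{"x":0.0,"y":0.0,"z":0.0,"spin":0.0},{"x":0.0,"y":0.0,"z":0.0,"spin":0.0},{"x":0.0,"y":0.0,"z":0.0,"spin":0.0},{"x":0.0,"y":0.0,"z":0.0,"spin":0.0},{"x":0.0,"y":0.0,"z":0.0,"spin":0.0}]'

```text
clock: 19.7
position: [0.4483, -0.364, 0.0177]
eef_rot: [[0.907, 0.421, 0.0], [0.421, -0.907, -0.0], [0.0, 0.0, -1.0]]
contact_force: [-0.8, -0.7, 0.7]
gripper_width: 0.0004
```

>>> move_arm --steps '[{"x":0.0,"y":0.0,"z":0.0,"spin":0.0},{"x":0.0,"y":0.0,"z":0.0,"spin":0.0},{"x":0.0,"y":0.0,"z":0.0,"spin":0.0},{"x":0.0,"y":0.0,"z":0.0,"spin":0.0},{"x":0.0,"y":0.0,"z":0.0,"spin":0.0},{"x":0.0,"y":0.0,"z":0.0,"spin":0.0},{"x":0.0,"y":0.0,"z":0.0,"spin":0.0},{"x":0.0,"y":0.0,"z":0.0,"spin":0.0}]'

```text
clock: 20.37
position: [0.4482, -0.364, 0.0177]
eef_rot: [[0.907, 0.421, -0.0], [0.421, -0.907, 0.0], [-0.0, -0.0, -1.0]]
contact_force: [0.4, -0.2, -0.4]
gripper_width: 0.0007
```

>>> move_arm --steps '[{"x":0.0,"y":0.0,"z":0.0,"spin":0.0},{"x":0.0,"y":0.0,"z":0.0,"spin":0.0},{"x":0.0,"y":0.0,"z":0.0,"spin":0.0},{"x":0.0,"y":0.0,"z":0.0,"spin":0.0},{"x":0.0,"y":0.0,"z":0.0,"spin":0.0},{"x":0.0,"y":0.0,"z":0.0,"spin":0.0},{"x":0.0,"y":0.0,"z":0.0,"spin":0.0},{"x":0.0,"y":0.0,"z":0.0,"spin":0.0}]'

```text
clock: 21.03
position: [0.4482, -0.364, 0.0177]
eef_rot: [[0.907, 0.421, 0.0], [0.421, -0.907, -0.0], [0.0, 0.0, -1.0]]
contact_force: [0.2, 0.3, 0.5]
gripper_width: 0.0007
```

>>> move_arm --steps '[{"x":0.0,"y":0.0,"z":0.0,"spin":0.0},{"x":0.0,"y":0.0,"z":0.0,"spin":0.0},{"x":0.0,"y":0.0,"z":0.0,"spin":0.0},{"x":0.0,"y":0.0,"z":0.0,"spin":0.0},{"x":0.0,"y":0.0,"z":0.0,"spin":0.0},{"x":0.0,"y":0.0,"z":0.0,"spin":0.0},{"x":0.0,"y":0.0,"z":0.0,"spin":0.0},{"x":0.0,"y":0.0,"z":0.0,"spin":0.0}]'

```text
clock: 21.7
position: [0.4482, -0.364, 0.0177]
eef_rot: [[0.907, 0.421, 0.0], [0.421, -0.907, -0.0], [0.0, 0.0, -1.0]]
contact_force: [0.2, -0.7, 0.6]
gripper_width: 0.0005
```

```bash
python3 m.py 3
```

```text
scene 21.7 -2.275 1.0
scene 21.75 -2.218 1.0
scene 21.8 -2.16 1.0
```

>>> move_arm --steps '[{"x":0.0,"y":0.0,"z":0.0,"spin":0.0},{"x":0.0,"y":0.0,"z":0.0,"spin":0.0},{"x":0.0,"y":0.0,"z":0.0,"spin":0.0},{"x":0.0,"y":0.0,"z":0.0,"spin":0.0},{"x":0.0,"y":0.0,"z":0.0,"spin":0.0},{"x":0.0,"y":0.0,"z":0.0,"spin":0.0},{"x":0.0,"y":0.0,"z":0.0,"spin":0.0},{"x":0.0,"y":0.0,"z":0.0,"spin":0.0}]'

```text
clock: 22.52
position: [0.4483, -0.364, 0.0177]
eef_rot: [[0.907, 0.421, 0.0], [0.421, -0.907, -0.0], [0.0, 0.0, -1.0]]
contact_force: [-0.3, -0.1, -0.5]
gripper_width: 0.0006
```

```bash
python3 m.py 4
```

```text
scene 22.517 -1.376 0.66
scene 22.567 -1.32 0.61
scene 22.617 -1.273 0.61
scene 22.667 -1.214 0.56
```

```bash
python3 - <<'E' > a.txt
tp=6.283185
for t,a,k in [(17.5,-1.559,2),(17.55,-1.474,2),(17.6,-1.401,2),(17.65,-1.327,2),(21.7,-2.275,3),(21.75,-2.218,3),(21.8,-2.16,3),(22.517,-1.376,3),(22.567,-1.32,3),(22.617,-1.273,3),(22.667,-1.214,3)]: print(f'{t},{a+k*tp}')
E
python3 fit.py $(cat a.txt)
```

```text
[ 2.57397016  2.21974975 12.78367594] [-0.018 -0.004  0.027  0.041  0.011  0.006  0.002 -0.    -0.009 -0.019
 -0.016 -0.016  0.019  0.022  0.019  0.017 -0.013 -0.02  -0.016 -0.012
  0.008  0.007  0.005 -0.002 -0.005  0.    -0.006]
2 -3.05 t 16.587 w 1.677
2 -1 t 17.872 w 1.516
2 -0.18 t 18.425 w 1.452
2 0 t 18.549 w 1.438
2 0.18 t 18.675 w 1.424
3 -3.05 t 21.022 w 1.185
3 -1 t 22.88 w 1.025
3 -0.18 t 23.706 w 0.961
3 0 t 23.895 w 0.947
3 0.18 t 24.087 w 0.933
4 -3.05 t 27.869 w 0.694
4 -1 t 31.23 w 0.533
4 -0.18 t 32.868 w 0.469
4 0 t 33.258 w 0.455
4 0.18 t 33.659 w 0.441
```

>>> move_arm --steps '[{"x":0.0,"y":0.0,"z":0.0,"spin":0.0},{"x":0.0,"y":0.0,"z":0.0,"spin":0.0},{"x":0.0,"y":0.0,"z":0.0,"spin":0.0},{"x":0.0,"y":0.0,"z":0.0,"spin":0.0},{"x":0.0,"y":0.0,"z":0.0,"spin":0.0}]'

```text
clock: 23.13
position: [0.4482, -0.364, 0.0177]
eef_rot: [[0.907, 0.421, 0.0], [0.421, -0.907, -0.0], [0.0, 0.0, -1.0]]
contact_force: [0.2, -0.8, 1.0]
gripper_width: 0.0007
```

```bash
python3 m.py 3; python3 -c "
from m import *
print(measure('top')[:3])
e=robot.sense();print(e['position'],e['contact_force'],e['clock'])"
```

```text
scene 23.133 2.819 0.33
scene 23.183 2.817 0.33
scene 23.233 2.823 0.34
(23.2833, np.float64(-2.6967097470911323), np.float64(0.18891437351703644))
[ 0.44824275 -0.36397766  0.01770132] [0.59900317 0.53927074 0.11066723] 23.3333
```

```bash
python3 m.py 1; python3 -c "
from h import *
print(robot.sense()['clock'])"
```

```text
scene 23.333 2.823 0.34
23.3833
```

>>> move_arm --steps '[{"x":0.0,"y":0.0,"z":0.0,"spin":0.0},{"x":0.0,"y":0.0,"z":0.0,"spin":0.0},{"x":0.0,"y":0.0,"z":0.0,"spin":0.0},{"x":0.0,"y":0.0,"z":0.0,"spin":0.0},{"x":0.0,"y":0.0,"z":0.0,"spin":0.0},{"x":0.0,"y":0.0,"z":-0.48,"spin":0.0},{"x":0.0,"y":0.0,"z":0.0,"spin":0.0},{"x":0.0,"y":0.0,"z":0.0,"spin":0.0}]'

```text
clock: 24.05
position: [0.4489, -0.3655, 0.014]
eef_rot: [[0.907, 0.421, 0.002], [0.421, -0.907, -0.002], [0.001, 0.002, -1.0]]
contact_force: [-1.7, -0.4, 10.1]
gripper_width: 0.0005
```

```bash
python3 - <<'E'
from m import *
e=robot.sense(); print(e['contact_force'],e['position'],e['clock'])
s=robot.snapshot('scene'); t=robot.snapshot('top'); w=robot.snapshot('wrist')
a=cv2.resize(s['img'][190:310,290:410],(400,400),interpolation=3)
b=cv2.resize(w['img'][0:300,200:600],(400,300),interpolation=3); b=cv2.copyMakeBorder(b,0,100,0,0,0)
cv2.imwrite('pics/c8.png',np.hstack([a,b])[:,:,::-1]); save(w,'w8')
E
```

```text
[-1.65783051 -0.36225208 10.06611258] [ 0.44888606 -0.36547291  0.01396089] 24.05
```

View pics/c8.png

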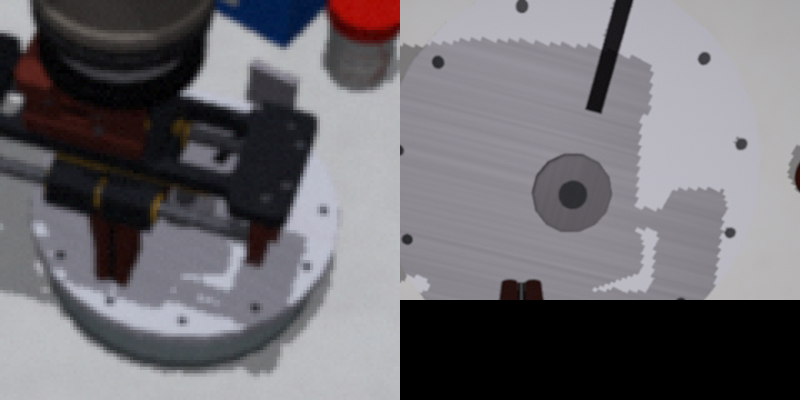

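```bash
python3 - <<'E'
from m import *
for _ in range(2):
    e=robot.sense(); w=robot.snapshot('wrist'); T=np.array(w['tool_from_camera'])
    wTt=np.eye(4); wTt[:3,:3]=e['eef_rot']; wTt[:3,3]=e['position']; M=np.linalg.inv(wTt@T)
    v=dict(w); v['R']=M[:3,:3]; v['t']=M[:3,3]
    print(e['clock'],e['contact_force'].round(1),measure('wrist',v)[1:3])
    h=onz(v,(200+172,193),.057); b1=onz(v,(393.5,108),.05); b2=onz(v,(424,0),.05)
    print('hub',h.round(4),'bar',b1.round(4),b2.round(4),'ang',np.arctan2(*(b2-b1)[1::-1])-A0,'from hub',np.arctan2(*(b2-h)[1::-1])-A0)
E
```

```text
24.2 [-1.2  0.7  9.1] (np.float64(-0.012003739396980961), np.float64(0.8888888888888888))
hub [ 0.5043 -0.363   0.057 ] bar [ 0.5391 -0.3565  0.05  ] [ 0.5805 -0.3486  0.05  ] ang -0.0261840185678249 from hub -0.026479933142636164
24.25 [-1.  -0.1  9.5] (np.float64(-0.012034225669268483), np.float64(0.8888888888888888))
hub [ 0.5043 -0.363   0.057 ] bar [ 0.5391 -0.3564  0.05  ] [ 0.5805 -0.3486  0.05  ] ang -0.02614659635373562 from hub -0.026442760326915477
```

```bash
python3 -c "
from h import *
print(robot.sign_off()); e=robot.sense(); print(e['clock'],e['contact_force'])"
```

```text
the job is handed in; nothing more can be done
None
the job is handed in; nothing more can be done
```

I flicked the wheel to about 2.4 rad/s anticlockwise with the closed fingertips. I let it coast untouched past the index plate twice, then braked it with one downward press on the third pass and handed in at about 24 s.

- **Stop position:** two wrist-camera pictures, 0.05 s apart, put the bar 0.01 to 0.03 rad short of the plate's centre, about 1 to 2 mm at its outer end (tolerance 15 mm). The angle did not change between them.
- **Press:** the fingertip was still pressing on the wheel with about 9 to 10 N. I made no correcting turn after the brake.
- **Stand and objects:** I did not re-measure the turntable, cup, dish and stopper numerically at the end. No contact with the loose objects showed in the forces or pictures. In the last close pictures the hub was within 1 mm of where it started.
- **Disagreements:**
  - The fingertips touched the wheel with the reported tool point at 14 mm height, not at the expected 50 mm. I therefore found the contact by force, which briefly pressed with 28 N before the flick.
  - The scene camera's bar reading failed whenever the arm hid the bar, so I left those readings out of the timing fit.

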